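Close the battery bay of the bench tester

ROBOT

A 6-joint arm with a two-finger parallel gripper is mounted at the origin on the work surface. World frame = base frame: x ahead of the robot, y to its left, z up, the work surface at z = 0. Lengths are in m, angles in rad, forces in N, time in s.
With the tool pointing down it reaches from about 0.325 to 0.9 m from the base axis. Payload 3.5 kg.
Tool frame: the origin (TCP) lies on the front face of the gripper's body, between the roots of the fingers; the fingertips stand 73 mm ahead of it and the grasp point (between the pads) lies 54 mm ahead of it (robot.grasp_offset is the distance from the TCP to the grasp point, in m); z points along the fingers, y is the direction in which the jaws open and shut (so a half turn about z gives the same grasp; the last joint's range is limited). The gripper opens to 85 mm and grips with 20 to 120 N. Pads are 22 mm wide; open, the fingers measure 114 mm over their backs; the gripper's body (76 mm by 85 mm) begins 54 mm behind the grasp point. The pads swing forward as they close: fully open they stand 13 mm farther back than shut.
Start: joints at [1.041, 0.276, -0.026, 1.268, 0, 1.467], TCP at [0.259, 0.569, 0.304] pointing down, gripper open.
Joint ranges: [-3.12, 3.12], [-0.85, 1.88], [-1.08, 1.24], [-1.95, 2.15], [-1.57, 1.53], [-3.14, 3.14]. Speed limits (rad/s): [2.57, 2.57, 3.14, 3.14, 3.14, 3.14].

INTERFACE

Orientations are given as a rotation vector (axis times angle).
In Python, from station import robot gives the robot as it stands.
- The arm moves only by the tool jog_arm, never from a script. Its argument "increments" is a list of rows, each a list of 7 numbers: the shift along the tool's x, y, z in units of 50 mm (1.0 is 50 mm), then the turn, a rotation vector about the tool's x, y, z in degrees, then the finger opening in mm, from 0 to 85.4. A call has 1 to 8 rows; each row shifts and turns the commanded pose from where the row before left it, along the tool's axes as they then stand; what a row does not reach is not made up. A row lasts 1/10 s, in which the tool goes at most 50 mm and 8.59 degrees, less where a joint would pass 70% of its speed; a pose out of reach is approached as far as the arm can. A call is refused whole if a number of a shift passes 1 or a number of a turn 8.59, either way. A call with a gripper value outside its range is refused whole. The fingers move at their own pace and stop on an object; the grip force is fixed at half the most. Time passes only in rows, so rows that do not move let the fingers close. It gives the time, the measured TCP pose, the force and the opening at its end, in the units of the state.
- robot.get_state(): the state, without advancing time (a new reading comes with each control period).
- robot.camera(name): name is "scene" or "top" or "wrist"; returns a dict with "image" (400x640x3 uint8, blue, green, red), "vertical_fov" (degrees; the focal length in pixels is half the picture's height over the tangent of half this angle, whatever the lens; pixels are square), "cx", "cy" (the principal point, pixels), "world_to_cam" (4x4, takes a point from world to camera coordinates); the wrist camera has in their place "hand_eye" (4x4, takes a point from camera to tool coordinates, whose origin is the TCP and whose axes are the flange's). Camera axes: x right, y up, looking along -z (the intrinsics and any distortion apply to the point x, -y, -z); pixel columns grow to the right and rows downward; lengths in m; the calibration is good to about 2 mm. A picture is of the moment at which its call begins: read the wrist's pose just before it. There is no depth.
- robot.close_job(): hands the job in, once; it reports no verdict.
The state is a dict: "time_s": time; "qpos": joint angles; "joint_velocities": joint speeds; "joint_efforts": joint torques, N m; "ee_pos": TCP position; "tool_rot": TCP orientation; "force": force on the tool from outside, world axes, zero at the start; "torque": the same for the moment, N m; "opening": finger opening in m.
Only numpy, scipy, OpenCV 4.12 (cv2) and the standard library are available. Lean on these libraries where they do the work, as an engineer would, in place of code of your own. Each camera call takes 0.05 s, during which the arm holds its last target.

TASK

Put the battery cover back on the bench tester: hook the lip on its front edge under the bar at the front of the battery bay, then swing the rear down until the spring catch snaps over it and the cover lies flat. Push only gently (no more than about 2 kg of force on the thin lip and bar), and leave the other things on the mat where they are.

Things in the scene. Friction and masses are not known exactly. Their poses are not given: they have to be found in the camera images.
- cover_grip (a point): Centre of the upright finger grip of the loose grey battery cover (0.12 kg or so, lying on the mat, grip up). The cover is a plate 110 mm long (x), 76 wide (y), 8 thick; the grip is a rib amid its top, 12 mm thick (x), 40 long (y), 26 high. This point is half-way up the rib, 21 mm above the cover's underside. Axes: -x to the lip edge (front), +x to the plain rear edge, z up.
- cover_lip (a point): Front end of the cover's lip, middle of its width, at underside level: 65 mm ahead (-x) of the grip. The lip is a flat tongue standing 10 mm out of the plate's front face (which is 55 mm ahead of the grip), 60 mm wide (y), 3.5 mm thick, flush with the underside. Axes as for the grip.
- cover_rear (a point): Middle of the plain rear edge of the cover, at the underside: 55 mm behind (+x) the grip. Axes as for the grip.
- tester: White bench tester, fixed, 240 mm long (x), 150 wide (y), deck 50 mm above its origin (centre of its underside); -x is its front (display end). A grey bay frame on the deck is clamped through long holes: bar, recess and catch stand together up to 16 mm nearer or farther (x) than nominal, differently each time and not shown by this pose or the two marks: feel for the bar.
- bar_mark (a point): Nominal place of the rear face of the bar across the recess's front, mid width, at ledge height (53 mm above the tester's origin); true place up to 16 mm off in x. Bar: underside 8.5 mm, top 10.5 mm above the ledge; slot below it 16 mm deep to -x. The lip goes in until the plate's front face meets the bar; lip in, the cover can tilt up to 18 degrees. Axes as the tester.
- recess_mark (a point): Nominal middle of the recess for the cover, 56.5 mm behind (+x) the bar mark, at ledge height. Recess 113 mm long (x), 82 wide (y), walls 9 mm high. Closed, the cover's underside lies on the ledge. The ledge is a solid floor over the recess's front 53 mm and through the slot; behind that is an open well with cells. Axes as the tester.
- catch (a joint): Dark steel spring wedge, 30 mm wide, mid rear wall of the recess. 0 at rest, to 0.006 m pushed back (+x). It overhangs the recess by 5 mm, from 9 mm (flat underside) to 15 mm above the ledge (flat top), front sloped 60 degrees. With the plate fully forward at the bar, its rear edge, pressed down with about 5 to 12 N, wedges the catch back and it snaps over the rear; else it lands on its top.
- screwdriver: Small steel screwdriver, 100 mm long, 10 mm thick, lying on the mat between the tester and the cover; leave it alone.
- loupe: Black eye loupe, 34 mm wide and 30 high, standing on the far part of the mat; leave it alone. Origin under its centre.
- oil_jar: Small jar, 40 mm wide and 45 high, on the mat's far left; leave it alone. Origin under its centre.
- tip_cup: Small white cup, 44 mm wide and 30 high, at the far end of the mat; leave it alone. Origin under its centre.
- parts_dish: Glass dish, 70 mm wide and 18 high, at the mat's near right; leave it alone. Origin under its centre.
- movement_holder: Aluminium disc, 38 mm wide and 16 high, on the mat's far right; leave it alone. Origin under its centre.
- dome: Clear dust dome, 84 mm wide and 46 high, at the mat's near left; leave it alone. Origin under its centre.
Things that resemble listed ones, but are neither listed nor needed, are in the scene too. Leave any pink or red look-alike of the part that bears cover_grip alone.

How it is judged:
By the outcome, as a careful person would: the job done as asked, in the order asked, and still so for the second after the job is handed in, with the robot touching nothing.
It also fails if it takes over 64 s, if anything falls off the work surface, if the arm or the gripper's body presses on something with over 40 N, if the wrist force passes 120 N, or if a joint passes its speed limit or range.

## Working session

There is one attempt and no reset: what is moved stays moved. The work goes in short steps, Python scripts to look and compute and a tool call to move; the robot and the scene stay as the last step left them, time stands still between calls to the robot, and variables do not carry over. Pictures are saved under pics/ and viewed, and the job is handed in when it is done.

Besides the shell and the picture viewer there is one more tool, called after "Call:" as a command line: name --pt "numbers of a row" for each row, then --argument value for the rest. jog_arm: Moves the arm, as the interface text tells. Its arguments: {"type":"object","properties":{"increments":{"type":"array","items":{"type":"array","items":{"type":"number"}}}},"required":["increments"]}

```bash
ls -la; mkdir -p pics; cat > h.py <<'E'
import numpy as np, cv2
from station import robot
from scipy.spatial.transform import Rotation as R
def st():
    s=robot.get_state()
    print(round(s['time_s'],2),'ee',np.round(s['ee_pos'],4),'rot',np.round(s['tool_rot'],4),'F',np.round(s['force'],2),'T',np.round(s['torque'],3),'op',round(s['opening'],4)); return s
E
python3 - <<'E'
from h import *
s=st(); print(s['qpos'])
for n in ['scene','top','wrist']:
    c=robot.camera(n); cv2.imwrite(f'pics/{n}0.png',c['image']); print({k:v for k,v in c.items() if k!='image'})
    import pickle; pickle.dump(c,open(f'pics/{n}0.pkl','wb'))
E
```

```text
total 12
drwxr-xr-x  3 agent agent 4096 Dec  7 05:34 .
drwxr-xr-x 23 root  root  4096 Dec  7 05:34 ..
drwxr-xr-x  2 agent agent 4096 Dec  7 05:34 pics
0.0 ee [0.2584 0.5684 0.3027] rot [-0.6652 -3.0696  0.0033] F [-0.12 -0.42 -0.01] T [ 0.023 -0.026  0.025] op 0.0856
[ 1.04057457e+00  2.77137799e-01 -2.79096194e-02  1.26799195e+00
  1.71230176e-05  1.46738126e+00]
{'vertical_fov': 52.61027119270701, 'cx': 320.9333450401662, 'cy': 200.4065321978062, 'world_to_cam': array([[-0.25928093,  0.96551325, -0.02361289,  0.12448183],
       [-0.53016386, -0.12185015,  0.83909405,  0.20744073],
       [ 0.80727919,  0.23007979,  0.54347365, -1.33728284],
       [ 0.        ,  0.        ,  0.        ,  1.        ]])}
{'vertical_fov': 49.85537590873279, 'cx': 320.3332450132578, 'cy': 203.67744070141825, 'world_to_cam': array([[ 0.017596  , -0.99971314,  0.01624878, -0.00652661],
       [ 0.980456  ,  0.02043743,  0.19567407, -0.52379283],
       [-0.19595002,  0.01248813,  0.98053436, -0.99892335],
       [ 0.        ,  0.        ,  0.        ,  1.        ]])}
{'vertical_fov': 65.04011483427762, 'cx': 322.37257996536476, 'cy': 190.61636209332713, 'hand_eye': array([[-3.93080316e-04,  9.63209289e-01,  2.68752137e-01,
         6.88498285e-02],
       [ 9.99999921e-01,  3.62424625e-04,  1.63680632e-04,
         1.27480982e-04],
       [ 6.02563129e-05,  2.68752180e-01, -9.63209355e-01,
        -6.97102224e-02],
       [ 0.00000000e+00,  0.00000000e+00,  0.00000000e+00,
         1.00000000e+00]])}
```

View pics/scene0.png

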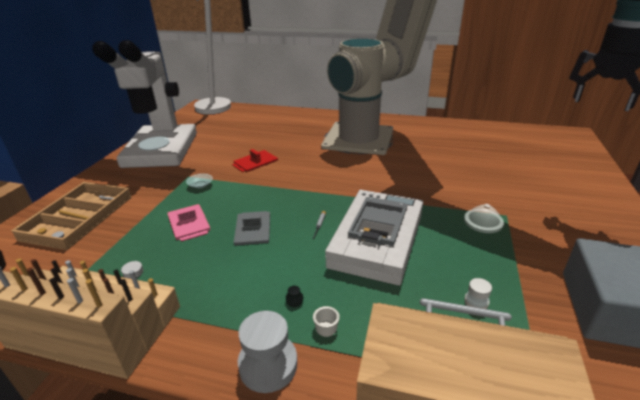

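View pics/top0.png

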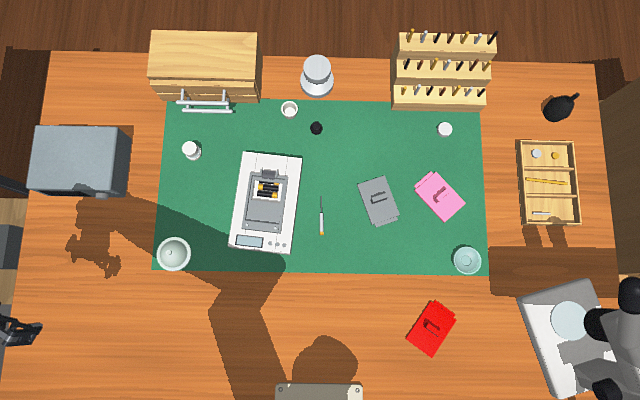

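View pics/wrist0.png

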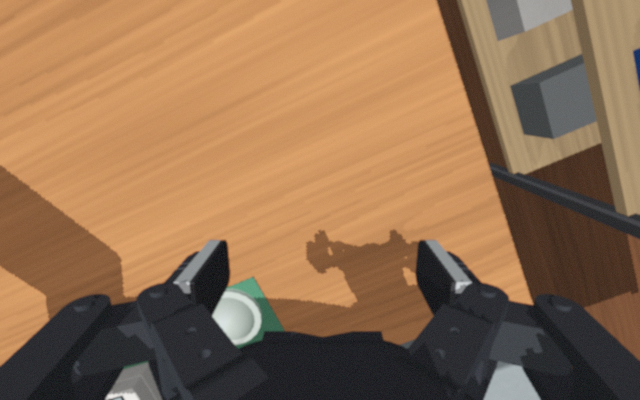

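The grey plate with its rib is at about top (378,200). The look-alikes are the pink one (440,196) and the red one (432,327). The grey one on the mat matches the description, so I'll check it in a close crop.

```bash
python3 - <<'E'
import cv2,numpy as np
im=cv2.imread('pics/top0.png')
cv2.imwrite('pics/c_cover.png',cv2.resize(im[165:235,345:425],None,fx=8,fy=8,interpolation=cv2.INTER_CUBIC))
cv2.imwrite('pics/c_test.png',cv2.resize(im[145:260,222:310],None,fx=5,fy=5,interpolation=cv2.INTER_CUBIC))
E
```

```text
(no output)
```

View pics/c_cover.png

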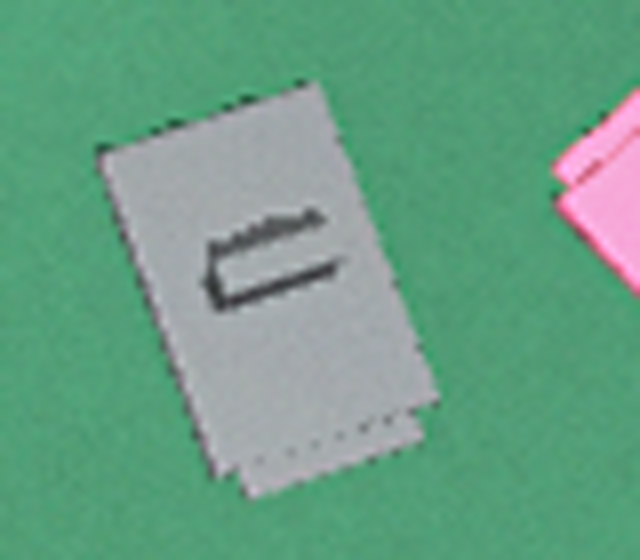

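View pics/c_test.png

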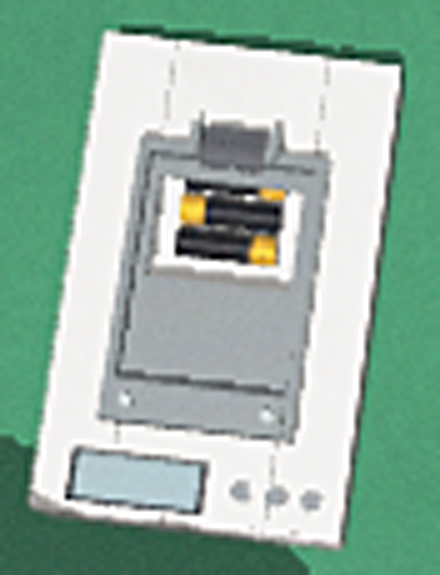

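```bash
cat >> h.py <<'E'
import pickle
def ray(c,u,v,z):
    f=200/np.tan(np.radians(c['vertical_fov']/2)); 
    if 'world_to_cam' in c: M=np.linalg.inv(c['world_to_cam'])
    else: M=c['T']@c['hand_eye']
    d=M[:3,:3]@np.array([(u-c['cx'])/f,-(v-c['cy'])/f,-1]); o=M[:3,3]
    return o+d*(z-o[2])/d[2]
def proj(c,p):
    f=200/np.tan(np.radians(c['vertical_fov']/2)); 
    W=c['world_to_cam'] if 'world_to_cam' in c else np.linalg.inv(c['T']@c['hand_eye'])
    q=W[:3,:3]@np.array(p)+W[:3,3]
    return np.array([c['cx']+f*q[0]/-q[2], c['cy']-f*q[1]/-q[2]])
def wrist(name):
    s=robot.get_state(); c=robot.camera('wrist'); T=np.eye(4); T[:3,:3]=R.from_rotvec(s['tool_rot']).as_matrix(); T[:3,3]=s['ee_pos']; c['T']=T
    cv2.imwrite(f'pics/{name}.png',c['image']); pickle.dump(c,open(f'pics/{name}.pkl','wb')); return c
def cam(n,name):
    c=robot.camera(n); cv2.imwrite(f'pics/{name}.png',c['image']); pickle.dump(c,open(f'pics/{name}.pkl','wb')); return c
E
python3 - <<'E'
from h import *
c=pickle.load(open('pics/top0.pkl','rb'))
P=[ray(c,345+u/8,165+v/8,z) for u,v,z in [(100,150,.01),(318,85,.01),(440,402,.01),(215,475,.01),(250,497,.005),(422,437,.005)]]
for p in P: print(np.round(p,4))
for a,b in [(0,1),(1,2),(2,3),(3,0),(4,5)]: print(np.linalg.norm(P[a]-P[b]), np.degrees(np.arctan2(*(P[b]-P[a])[[1,0]])))
print('centre',sum(P[:4])/4)
print('tester')
P=[ray(c,222+u/5,145+v/5,z) for u,v,z in [(108,32,.05),(400,68,.05),(342,545,.05),(32,500,.05)]]
for p in P: print(np.round(p,4))
for a,b in [(0,1),(1,2),(2,3),(3,0)]: print(np.linalg.norm(P[a]-P[b]), np.degrees(np.arctan2(*(P[b]-P[a])[[1,0]])))
print('centre',sum(P[:4])/4)
for u,v in [(118,375),(290,392),(150,150),(325,172)]: print(ray(c,222+u/5,145+v/5,.062))
E
```

```text
[ 0.5863 -0.0915  0.01  ]
[ 0.6095 -0.1619  0.01  ]
[ 0.5065 -0.1995  0.01  ]
[ 0.4817 -0.1279  0.01  ]
[ 0.4756 -0.1396  0.005 ]
[ 0.496  -0.1945  0.005 ]
0.07410294854297862 -71.82846201493923
0.10960534449862078 -159.97573087582535
0.07574566284083346 109.113716593138
0.11081004238424713 19.1597646822072
0.058547370254617676 -69.68571552905817
centre [ 0.54598646 -0.14520408  0.01      ]
tester
[0.6534 0.1976 0.05  ]
[0.638  0.0513 0.05  ]
[0.4002 0.0728 0.05  ]
[0.4188 0.2216 0.05  ]
0.1471304393602734 -96.02020733580339
0.23873944707993056 174.82795349929185
0.14994489769683844 82.85927059498069
0.23578222124267648 -5.838393704214847
centre [0.52759615 0.13583001 0.05      ]
[0.47824016 0.18175337 0.062     ]
[0.47167426 0.09928535 0.062     ]
[0.58975164 0.17188956 0.062     ]
[0.58053084 0.08611816 0.062     ]
```

```bash
cat >> h.py <<'E'
def delta(p=None,yaw=None,pitch=0):
    """print shift in tool axes (units 50mm) and turn (deg) to reach p / orientation: tool y at yaw, rear-up pitch deg"""
    s=robot.get_state(); Rm=R.from_rotvec(s['tool_rot'])
    if p is not None: print('shift',np.round(Rm.inv().apply(np.array(p)-s['ee_pos'])/0.05,3))
    if yaw is not None:
        y=np.array([np.cos(np.radians(yaw)),np.sin(np.radians(yaw)),0]); z=np.array([0,0,-1.]); x=np.cross(y,z)
        Rt=R.from_matrix(np.array([x,y,z]).T)*R.from_euler('x',-pitch,degrees=True)
        print('turn',np.round(np.degrees((Rm.inv()*Rt).as_rotvec()),2))
E
python3 - <<'E'
from h import *
delta([0.546,-0.145,0.20],19.5)
E
```

```text
shift [-11.142 -10.605   2.077]
turn [-1.000e-01  3.000e-02  4.604e+01]
```

Call:
jog_arm --pt "-0.7 -0.66 0 0 0 0 85" --pt "-0.7 -0.66 0 0 0 0 85" --pt "-0.7 -0.66 0 0 0 0 85" --pt "-0.7 -0.66 0 0 0 0 85" --pt "-0.7 -0.66 0 0 0 0 85" --pt "-0.7 -0.66 0 0 0 0 85" --pt "-0.7 -0.66 0 0 0 0 85" --pt "-0.7 -0.66 0 0 0 0 85"

```text
time_s: 0.95
ee_pos: [0.4044, 0.2108, 0.3038]
tool_rot: [0.665, 3.07, 0.0]
force: [1.0, -0.3, -1.0]
opening: 0.0848
```

Call:
jog_arm --pt "-0.7 -0.66 0.2 0 0 0 70" --pt "-0.7 -0.66 0.2 0 0 0 60" --pt "-0.7 -0.66 0.2 0 0 0 50" --pt "-0.7 -0.66 0.2 0 0 0 50" --pt "-0.7 -0.66 0.2 0 0 0 50" --pt "-0.7 -0.66 0.2 0 0 0 50" --pt "-0.7 -0.66 0.2 0 0 0 50" --pt "0 0 0 0 0 0 50"

```text
time_s: 1.75
ee_pos: [0.5332, -0.1038, 0.2325]
tool_rot: [0.675, 3.068, -0.003]
force: [-0.0, 0.5, 0.6]
opening: 0.0502
```

Call:
jog_arm --pt "0 0 0 0 0 8 40" --pt "0 0 0 0 0 8 40" --pt "0 0 0 0 0 8 40" --pt "0 0 0 0 0 8 40" --pt "0 0 0 0 0 8 40" --pt "0 0 0 0 0 6 40" --pt "0 0 0 0 0 0 40" --pt "0 0 0 0 0 0 40"

```text
time_s: 2.55
ee_pos: [0.5314, -0.0984, 0.2338]
tool_rot: [-1.808, -2.568, 0.0]
force: [-0.1, 0.1, 0.2]
opening: 0.04
```

```bash
python3 - <<'E'
from h import *
st(); wrist('w1')
delta([0.546,-0.145,0.13],19.5)
E
```

```text
2.55 ee [ 0.5314 -0.0984  0.2338] rot [-1.8083 -2.5684  0.    ] F [-0.05  0.12  0.16] T [-0.017 -0.013 -0.02 ] op 0.04
shift [-0.973 -0.039  2.077]
turn [-0.01 -0.02  0.18]
```

View pics/w1.png

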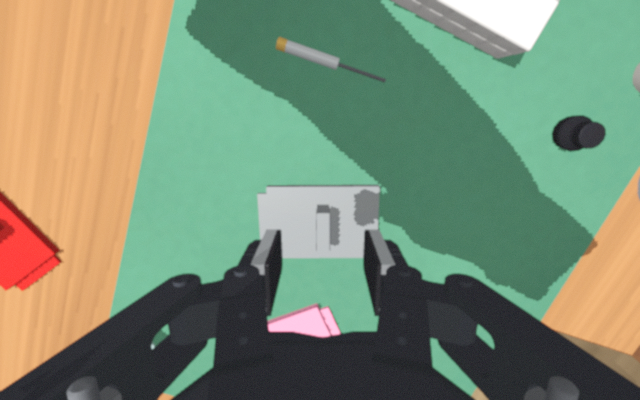

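The grey cover is under the gripper. The rib is at about (323,230) and the lip is to the left, at about x = 260. The pink one is a separate piece at (305,320).

Call:
jog_arm --pt "-0.49 -0.02 0.5 0 0 0 40" --pt "-0.48 -0.02 0.5 0 0 0 40" --pt "0 0 0.5 0 0 0 40" --pt "0 0 0.3 0 0 0 40" --pt "0 0 0 0 0 0 40" --pt "0 0 0 0 0 0 40"

```text
time_s: 3.2
ee_pos: [0.546, -0.1452, 0.144]
tool_rot: [-1.811, -2.567, 0.0]
force: [0.7, -0.7, -0.5]
opening: 0.0396
```

```bash
python3 - <<'E'
from h import *
st(); wrist('w2')
delta([0.546,-0.145,0.085],19.5)
E
```

```text
3.2 ee [ 0.546  -0.1452  0.144 ] rot [-1.8107e+00 -2.5666e+00  1.0000e-04] F [ 0.69 -0.67 -0.48] T [0.059 0.063 0.016] op 0.0396
shift [ 0.013 -0.01   1.195]
turn [0.06 0.05 0.09]
```

View pics/w2.png

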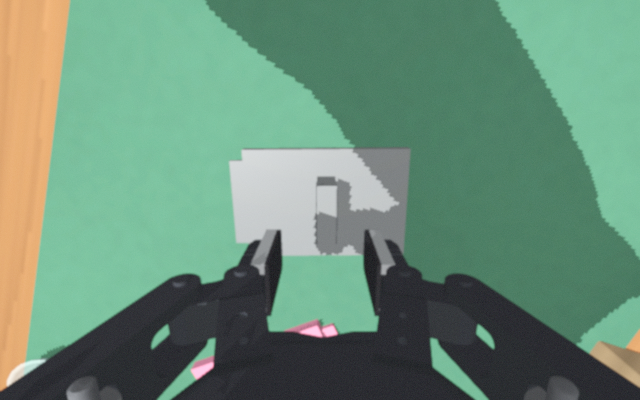

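```bash
python3 - <<'E'
from h import *
c=pickle.load(open('pics/w2.pkl','rb'))
im=c['image']; cv2.imwrite('pics/w2c.png',cv2.resize(im[140:270,220:420],None,fx=4,fy=4,interpolation=cv2.INTER_CUBIC))
y=np.radians(19.5); X=np.array([np.cos(y),np.sin(y),0]);Y=np.array([-np.sin(y),np.cos(y),0])
for m in (0.0,0.003):
  C=np.array([0.546,-0.145,m])
  for n,(a,b,h) in dict(ripA=(-6,20,34),ribB=(6,20,34),ribC=(-6,-20,34),rearL=(55,38,8),frontL=(-55,38,8),lipL=(-65,30,3.5),rearR=(55,-38,8)).items():
    print(m,n,np.round((proj(c,C+X*a/1e3+Y*b/1e3+[0,0,h/1e3])-[220,140])*4))
E
```

```text
0.0 ripA [374. 192.]
0.0 ribB [455. 192.]
0.0 ribC [375. 438.]
0.0 rearL [748.  46.]
0.0 frontL [79. 45.]
0.0 lipL [30. 88.]
0.0 rearR [717. 465.]
0.003 ripA [373. 197.]
0.003 ribB [455. 197.]
0.003 ribC [375. 447.]
0.003 rearL [753.  48.]
0.003 frontL [75. 48.]
0.003 lipL [25. 91.]
0.003 rearR [721. 473.]
```

View pics/w2c.png

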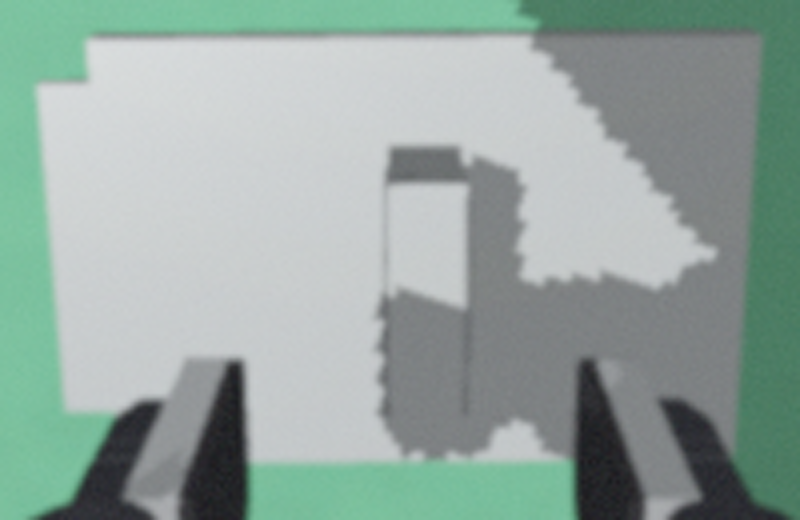

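Call:
jog_arm --pt "0.03 0.05 0.4 0 0 0 40" --pt "0 0 0.4 0 0 0 40" --pt "0 0 0.3 0 0 0 40" --pt "0 0 0.1 0 0 0 40" --pt "0 0 0 0 0 0 40" --pt "0 0 0 0 0 0 40"

```text
time_s: 3.85
ee_pos: [0.5489, -0.1434, 0.0852]
tool_rot: [1.811, 2.565, 0.001]
force: [0.3, -0.7, 0.5]
opening: 0.0404
```

Call:
jog_arm --pt "0 0 0 0 0 0 20" --pt "0 0 0 0 0 0 10" --pt "0 0 0 0 0 0 2" --pt "0 0 0 0 0 0 2" --pt "0 0 0 0 0 0 2" --pt "0 0 0 0 0 0 2"

```text
time_s: 4.45
ee_pos: [0.5489, -0.1435, 0.0851]
tool_rot: [1.811, 2.565, 0.001]
force: [-0.7, -0.0, 5.8]
opening: 0.0106
```

```bash
python3 - <<'E'
from h import *
st(); wrist('w3')
E
```

```text
4.45 ee [ 0.5489 -0.1435  0.0851] rot [1.8108e+00 2.5645e+00 9.0000e-04] F [-0.67 -0.01  5.76] T [0.047 0.074 0.017] op 0.0106
```

View pics/w3.png

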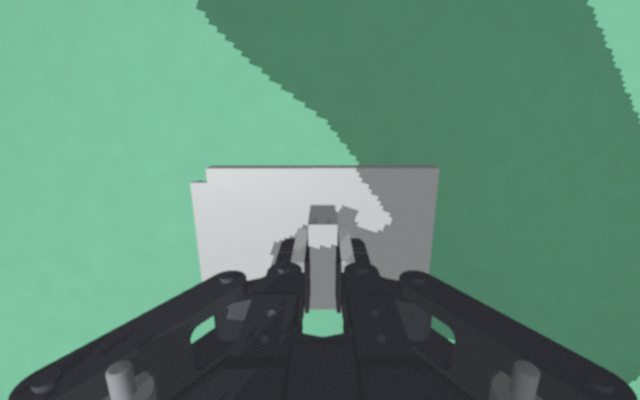

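Call:
jog_arm --pt "0 0 -0.1 0 0 0 2" --pt "0 0 -0.4 0 0 0 2" --pt "0 0 -0.7 0 0 0 2" --pt "0 0 -0.8 0 0 0 2" --pt "0 0 -0.8 0 0 0 2" --pt "0 0 -0.5 0 0 0 2" --pt "0 0 0 0 0 0 2" --pt "0 0 0 0 0 0 2"

```text
time_s: 5.3
ee_pos: [0.5475, -0.143, 0.2485]
tool_rot: [-1.812, -2.566, 0.0]
force: [-0.0, 0.5, -2.4]
opening: 0.0106
```

Call:
jog_arm --pt "0.6 0 0 0 0 6 2" --pt "0.7 0 0 0 0 6 2" --pt "0.7 0 0 0 0 6 2" --pt "0.6 0 0 0 0 6 2" --pt "0 0 0 0 0 1 2" --pt "0 0 0 0 0 0 2" --pt "0 0 0 0 0 0 2"

```text
time_s: 6.0
ee_pos: [0.5236, -0.0165, 0.2474]
tool_rot: [-2.323, -2.112, 0.003]
force: [0.6, 0.1, -0.5]
opening: 0.0108
```

```bash
python3 - <<'E'
from h import *
st(); c=wrist('w4')
cv2.imwrite('pics/w4.png',cv2.resize(c['image'],(800,500)))
E
```

```text
6.0 ee [ 0.5236 -0.0165  0.2474] rot [-2.3229 -2.1124  0.0032] F [ 0.56  0.07 -0.54] T [ 0.    -0.059 -0.03 ] op 0.0108
```

View pics/w4.png

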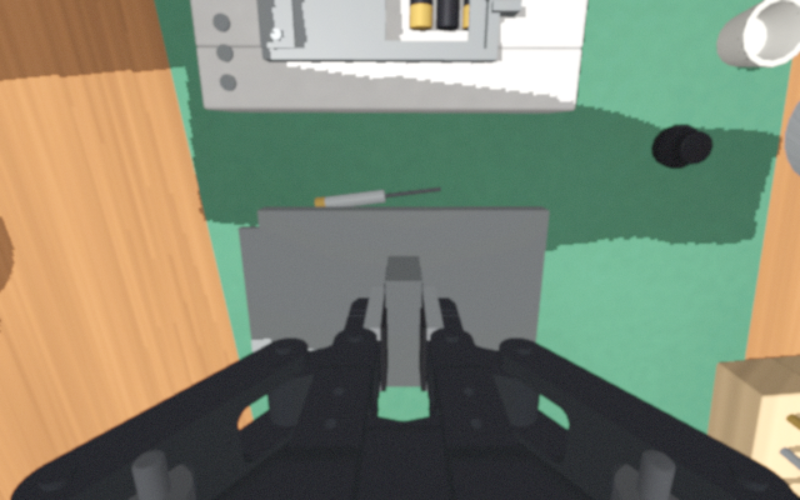

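Call:
jog_arm --pt "0.6 0 0 0 0 0 2" --pt "0.7 0 0 0 0 0 2" --pt "0 0 0 0 0 0 2" --pt "0 0 0 0 0 0 2"

```text
time_s: 6.45
ee_pos: [0.5305, 0.0482, 0.2486]
tool_rot: [2.324, 2.114, -0.001]
force: [-0.2, -0.3, -1.1]
opening: 0.0105
```

```bash
python3 - <<'E'
from h import *
s=st(); c=wrist('w5'); y=R.from_rotvec(s['tool_rot']).as_matrix()[:,1]; print('yaw',np.degrees(np.arctan2(y[1],y[0])))
cv2.imwrite('pics/w5b.png',cv2.resize(c['image'][0:220,120:520],(800,440),interpolation=cv2.INTER_CUBIC))
E
```

```text
6.45 ee [0.5305 0.0482 0.2486] rot [ 2.3240e+00  2.1138e+00 -1.4000e-03] F [-0.25 -0.31 -1.05] T [ 0.023 -0.046  0.01 ] op 0.0105
yaw -5.424326908414393
```

View pics/w5b.png

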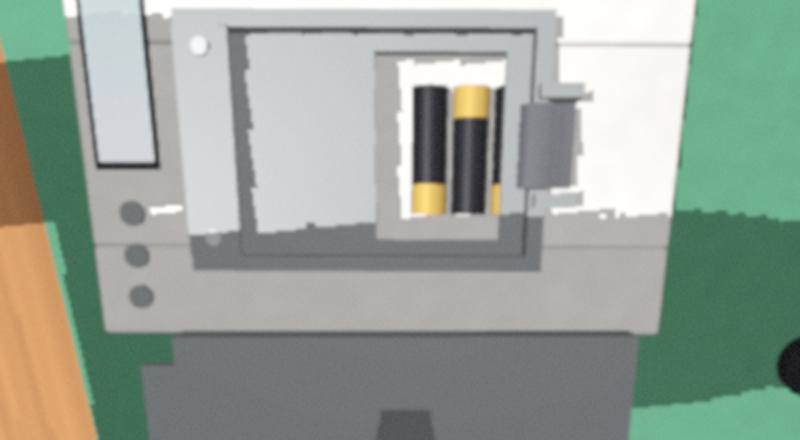

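```bash
python3 - <<'E'
from h import *
c=pickle.load(open('pics/w5.pkl','rb'))
g=lambda u,v,z: ray(c,120+u/2,v/2,z)
N={'barF':g(228,28,.0635),'barN':g(241,254,.0635),'rearF':g(536,30,.062),'rearN':g(525,255,.062),'deckN0':g(105,330,.05),'deckN1':g(657,332,.05)}
for k,v in N.items(): print(k,np.round(v,4))
def yaw(a,b,o=0): d=b-a; return np.degrees(np.arctan2(d[1],d[0]))+o
print(yaw(N['barN'],N['barF'],-90),yaw(N['rearN'],N['rearF'],-90),yaw(N['barN'],N['rearN']),yaw(N['barF'],N['rearF']),yaw(N['deckN0'],N['deckN1']))
print(np.linalg.norm(N['barN']-N['barF']),np.linalg.norm(N['barN']-N['rearN']),(N['barN']+N['barF'])/2,(N['rearN']+N['rearF'])/2)
# gripped cover pose in tool frame: check
H=.081;T=c['T']
for n,p in dict(rearL=(38,55,H-.008),frontL=(38,-55,H-.008),lipL=(30,-65,H-.0035)).items():
    P=T@np.array([p[0]/1e3,p[1]/1e3,p[2],1]); print(n,np.round((proj(c,P[:3])-[120,0])*2))
E
```

```text
barF [0.478  0.1846 0.0635]
barN [0.4694 0.1041 0.0635]
rearF [0.59   0.1736 0.062 ]
rearN [0.5824 0.0929 0.062 ]
deckN0 [0.4017 0.077  0.05  ]
deckN1 [0.6402 0.0534 0.05  ]
-6.121577783963929 -5.337563229240473 -5.699050889528074 -5.600975600100481 -5.652816891460199
0.08090096768002146 0.113620981421326 [0.47367338 0.14436982 0.0635    ] [0.5861811 0.1332387 0.062    ]
rearL [645. 342.]
frontL [171. 342.]
lipL [140. 371.]
```

```bash
cat >> h.py <<'E'
YAW=-5.65; BAR=np.array([0.4737,0.1444]); 
LIP=np.array([.0017,-.0656,.0835])
def Rt(pitch,yaw=YAW):
    y=np.array([np.cos(np.radians(yaw)),np.sin(np.radians(yaw)),0]); z=np.array([0,0,-1.]); x=np.cross(y,z)
    return R.from_matrix(np.array([x,y,z]).T)*R.from_euler('x',-pitch,degrees=True)
EX=np.array([np.cos(np.radians(YAW)),np.sin(np.radians(YAW)),0]); EY=np.array([-EX[1],EX[0],0])
def tcp_for_lip(dx,z,pitch):  # dx mm behind bar, z world of lip bottom
    L=np.array([*BAR,z])+EX*dx/1e3; return L-Rt(pitch).apply(LIP)
def lipnow():
    s=robot.get_state(); L=s['ee_pos']+R.from_rotvec(s['tool_rot']).apply(LIP); d=L-np.array([*BAR,0])
    y=R.from_rotvec(s['tool_rot']).as_matrix()[:,1]
    F=np.array(s['force'])
    print('t',round(s['time_s'],2),'lip dx %.1f dy %.1f z %.1f'%(d@EX*1e3,d@EY*1e3,L[2]*1e3),'yaw %.2f pitch %.2f'%(np.degrees(np.arctan2(y[1],y[0])),np.degrees(np.arcsin(y[2]))),'F tester',np.round([F@EX,F@EY,F[2]],1),'op',round(s['opening'],4))
E
python3 - <<'E'
from h import *
lipnow(); delta(None,YAW,10); p=tcp_for_lip(9,.090,10); print(p)
s=robot.get_state(); print(np.round(Rt(10).inv().apply(p-s['ee_pos'])/.05,3))
# in level frame current tool
delta(p)
E
```

```text
t 6.5 lip dx 0.4 dy -89.1 z 165.1 yaw -5.48 pitch -0.03 F tester [ 0.  -0.3 -1.5] op 0.0109
turn [-10.03   0.02   0.17]
[0.53234926 0.13688941 0.18362277]
[ 1.777 -0.362  1.256]
shift [ 1.779 -0.132  1.298]
```

Call:
jog_arm --pt "0.6 0 0 -5 0 0.1 2" --pt "0.6 0 0 -5 0 0.1 2" --pt "0.58 -0.1 0.3 0 0 0 2" --pt "0 -0.1 0.4 0 0 0 2" --pt "0 -0.16 0.4 0 0 0 2" --pt "0 0 0 0 0 0 2" --pt "0 0 0 0 0 0 2" --pt "0 0 0 0 0 0 2"

```text
time_s: 7.3
ee_pos: [0.5323, 0.1373, 0.193]
tool_rot: [2.229, 2.016, 0.18]
force: [0.2, -0.1, -1.8]
opening: 0.011
```

```bash
python3 - <<'E'
from h import *
lipnow(); st(); c=wrist('w6'); d=cam('scene','s6'); delta(tcp_for_lip(9,.065,10),YAW,10)
cv2.imwrite('pics/s6b.png',cv2.resize(d['image'][160:300,290:470],(800,622))[:600])
E
```

```text
t 7.3 lip dx 9.2 dy 0.6 z 99.3 yaw -5.73 pitch 10.14 F tester [ 0.2 -0.1 -1.8] op 0.011
7.3 ee [0.5323 0.1373 0.193 ] rot [2.2288 2.0163 0.1798] F [ 0.16 -0.08 -1.76] T [0.031 0.204 0.05 ] op 0.011
shift [-0.015 -0.121  0.682]
turn [ 0.17 -0.05 -0.06]
```

View pics/w6.png

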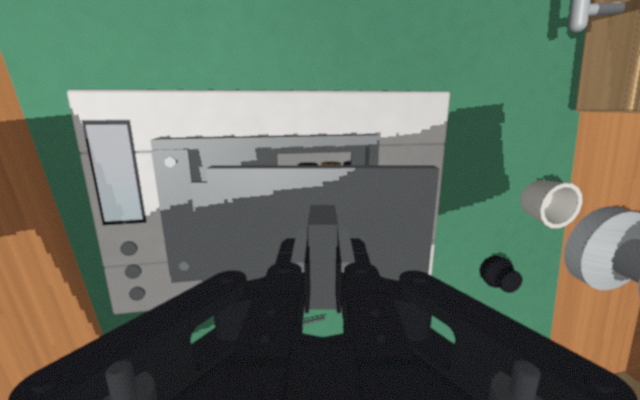

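View pics/s6b.png

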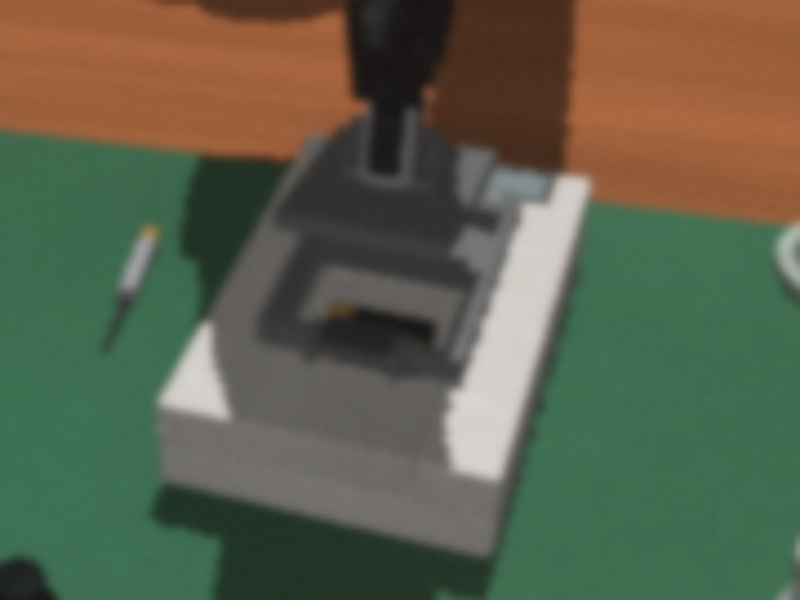

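Call:
jog_arm --pt "-0.01 -0.06 0.35 0.1 0 0 2" --pt "0 -0.06 0.33 0 0 0 2" --pt "0 0 0 0 0 0 2" --pt "0 0 0 0 0 0 2" --pt "0 0 0 0 0 0 2"

```text
time_s: 7.9
ee_pos: [0.532, 0.1376, 0.1585]
tool_rot: [2.229, 2.019, 0.178]
force: [0.2, -0.6, -1.5]
opening: 0.011
```

```bash
python3 - <<'E'
from h import *
lipnow(); c=wrist('w7'); 
cv2.imwrite('pics/w7b.png',cv2.resize(c['image'][60:300,80:480],(800,480),interpolation=cv2.INTER_CUBIC))
E
```

```text
t 7.9 lip dx 8.6 dy 0.8 z 64.8 yaw -5.67 pitch 10.04 F tester [ 0.3 -0.6 -1.5] op 0.011
```

View pics/w7b.png

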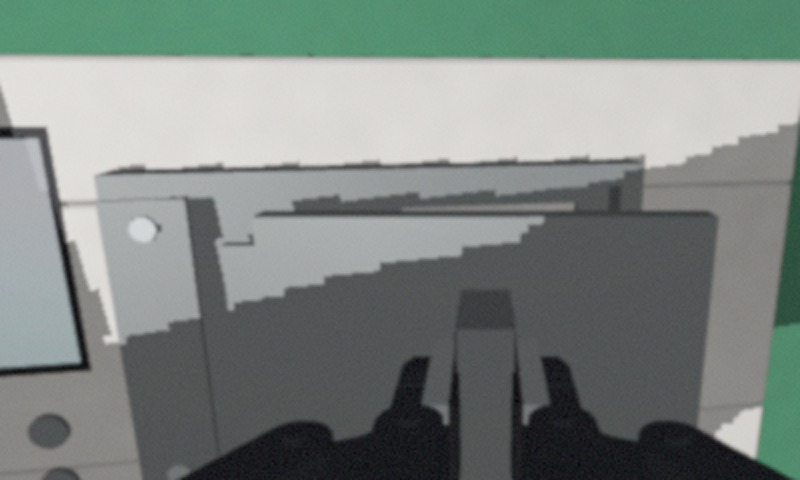

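Call:
jog_arm --pt "0 -0.01 0.06 0 0 0 2" --pt "0 -0.01 0.06 0 0 0 2" --pt "0 0 0 0 0 0 2" --pt "0 0 0 0 0 0 2"

```text
time_s: 8.35
ee_pos: [0.5307, 0.1375, 0.1508]
tool_rot: [2.23, 2.02, 0.175]
force: [0.6, -0.3, -1.5]
opening: 0.0109
```

Call:
jog_arm --pt "0 -0.003 0.02 0 0 0 2" --pt "0 0 0 0 0 0 2" --pt "0 0 0 0 0 0 2"

```text
time_s: 8.65
ee_pos: [0.5309, 0.1375, 0.15]
tool_rot: [2.23, 2.02, 0.175]
force: [0.2, 0.4, -1.0]
opening: 0.0106
```

Call:
jog_arm --pt "0 -0.003 0.02 0 0 0 2" --pt "0 0 0 0 0 0 2" --pt "0 0 0 0 0 0 2"

```text
time_s: 8.95
ee_pos: [0.5309, 0.1375, 0.149]
tool_rot: [2.23, 2.02, 0.175]
force: [0.3, 0.1, -1.8]
opening: 0.0109
```

```bash
python3 - <<'E'
from h import *
lipnow()
E
```

```text
t 8.95 lip dx 7.3 dy 0.5 z 55.4 yaw -5.66 pitch 9.89 F tester [ 0.3  0.1 -1.8] op 0.0109
```

Call:
jog_arm --pt "0 -0.003 0.02 0 0 0 2" --pt "0 0 0 0 0 0 2" --pt "0 0 0 0 0 0 2"

```text
time_s: 9.25
ee_pos: [0.531, 0.1375, 0.148]
tool_rot: [2.23, 2.02, 0.175]
force: [-0.2, 0.5, -1.4]
opening: 0.0109
```

Call:
jog_arm --pt "0 -0.003 0.02 0 0 0 2" --pt "0 0 0 0 0 0 2" --pt "0 0 0 0 0 0 2"

```text
time_s: 9.55
ee_pos: [0.5312, 0.1375, 0.1475]
tool_rot: [2.229, 2.02, 0.176]
force: [-1.6, -0.5, 3.9]
opening: 0.0105
```

```bash
python3 - <<'E'
from h import *
lipnow()
E
```

```text
t 9.55 lip dx 7.7 dy 0.5 z 53.9 yaw -5.65 pitch 9.93 F tester [-1.6 -0.6  3.9] op 0.0105
```

Call:
jog_arm --pt "0 0.005 -0.028 0 0 0 2" --pt "0 -0.06 -0.01 0 0 0 2" --pt "0 -0.06 -0.011 0 0 0 2" --pt "0 0 0 0 0 0 2" --pt "0 0 0 0 0 0 2"

```text
time_s: 10.05
ee_pos: [0.5246, 0.1381, 0.1482]
tool_rot: [2.23, 2.02, 0.175]
force: [0.7, -0.3, -0.6]
opening: 0.0106
```

Call:
jog_arm --pt "0 -0.02 -0.0035 0 0 0 2" --pt "0 -0.02 -0.0035 0 0 0 2" --pt "0 0 0 0 0 0 2"

```text
time_s: 10.35
ee_pos: [0.5227, 0.1383, 0.1483]
tool_rot: [2.23, 2.02, 0.175]
force: [0.0, -0.8, -1.2]
opening: 0.0108
```

```bash
python3 - <<'E'
from h import *
lipnow(); st()
E
```

```text
t 10.35 lip dx -0.9 dy 0.4 z 54.8 yaw -5.65 pitch 9.89 F tester [ 0.1 -0.8 -1.2] op 0.0108
10.35 ee [0.5227 0.1383 0.1483] rot [2.2299 2.0201 0.175 ] F [ 0.01 -0.77 -1.18] T [-0.012  0.173  0.012] op 0.0108
```

Call:
jog_arm --pt "0 -0.02 -0.0035 0 0 0 2" --pt "0 -0.02 -0.0035 0 0 0 2" --pt "0 0 0 0 0 0 2"

```text
time_s: 10.65
ee_pos: [0.5207, 0.1385, 0.1484]
tool_rot: [2.23, 2.02, 0.175]
force: [0.1, 0.4, -0.9]
opening: 0.011
```

Call:
jog_arm --pt "0 -0.02 -0.0035 0 0 0 2" --pt "0 -0.02 -0.0035 0 0 0 2" --pt "0 0 0 0 0 0 2"

```text
time_s: 10.95
ee_pos: [0.5187, 0.1387, 0.1484]
tool_rot: [2.23, 2.02, 0.175]
force: [0.1, 1.0, -1.4]
opening: 0.0107
```

```bash
python3 - <<'E'
from h import *
lipnow(); c=wrist('w8'); 
cv2.imwrite('pics/w8b.png',cv2.resize(c['image'][60:300,80:480],(800,480),interpolation=cv2.INTER_CUBIC))
E
```

```text
t 10.95 lip dx -5.0 dy 0.5 z 54.8 yaw -5.65 pitch 9.89 F tester [ 0.   1.1 -1.4] op 0.0107
```

View pics/w8b.png

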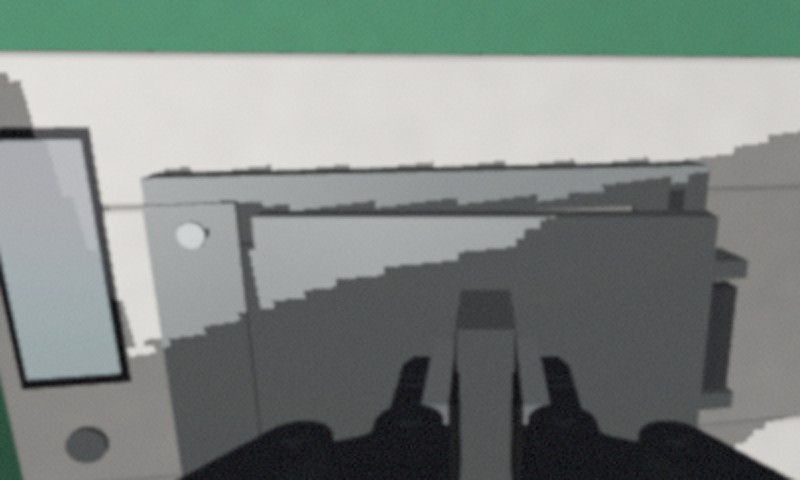

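The lip has gone under the bar: the bar edge runs (236,203) to (247,310) and the plate front is about 15 px away. I'll keep going in small steps until the plate touches the bar.

Call:
jog_arm --pt "0 -0.02 -0.0035 0 0 0 2" --pt "0 -0.02 -0.0035 0 0 0 2" --pt "0 0 0 0 0 0 2"

```text
time_s: 11.3
ee_pos: [0.5166, 0.1389, 0.1483]
tool_rot: [2.23, 2.02, 0.175]
force: [-0.3, 0.4, -1.9]
opening: 0.0109
```

Call:
jog_arm --pt "0 -0.02 -0.0035 0 0 0 2" --pt "0 0 0 0 0 0 2" --pt "0 0 0 0 0 0 2"

```text
time_s: 11.6
ee_pos: [0.5158, 0.139, 0.1484]
tool_rot: [2.23, 2.02, 0.175]
force: [0.3, -0.0, -2.4]
opening: 0.0106
```

Call:
jog_arm --pt "0 -0.02 -0.0035 0 0 0 2" --pt "0 0 0 0 0 0 2" --pt "0 0 0 0 0 0 2"

```text
time_s: 11.9
ee_pos: [0.5151, 0.1391, 0.1486]
tool_rot: [2.23, 2.02, 0.176]
force: [-0.2, 1.0, -0.8]
opening: 0.0105
```

```bash
python3 - <<'E'
from h import *
lipnow()
E
```

```text
t 11.9 lip dx -8.5 dy 0.5 z 55.0 yaw -5.66 pitch 9.93 F tester [-0.3  1.  -0.8] op 0.0105
```

Call:
jog_arm --pt "0 -0.02 -0.0035 0 0 0 2" --pt "0 0 0 0 0 0 2" --pt "0 0 0 0 0 0 2"

```text
time_s: 12.2
ee_pos: [0.5148, 0.1391, 0.1489]
tool_rot: [2.229, 2.018, 0.178]
force: [4.3, -0.6, -3.9]
opening: 0.0109
```

Call:
jog_arm --pt "0 -0.015 -0.0025 0 0 0 2" --pt "0 0 0 0 0 0 2" --pt "0 0 0 0 0 0 2"

```text
time_s: 12.5
ee_pos: [0.5146, 0.1391, 0.1491]
tool_rot: [2.228, 2.018, 0.179]
force: [5.6, -0.3, -4.4]
opening: 0.0111
```

```bash
python3 - <<'E'
from h import *
lipnow()
E
```

```text
t 12.5 lip dx -8.7 dy 0.6 z 55.3 yaw -5.68 pitch 10.10 F tester [ 5.6  0.3 -4.4] op 0.0111
```

Call:
jog_arm --pt "0 0.033 0.032 1.25 0 0 2" --pt "0 0.033 0.032 1.25 0 0 2" --pt "0 0 0 0 0 0 2" --pt "0 0 0 0 0 0 2"

```text
time_s: 12.9
ee_pos: [0.5184, 0.1389, 0.1467]
tool_rot: [2.254, 2.041, 0.136]
force: [5.8, -1.5, 0.2]
opening: 0.0109
```

```bash
python3 - <<'E'
from h import *
lipnow()
E
```

```text
t 12.9 lip dx -9.0 dy 0.7 z 55.3 yaw -5.67 pitch 7.60 F tester [ 5.9 -1.   0.2] op 0.0109
```

Call:
jog_arm --pt "0 0.034 0.032 1.25 0 0 2" --pt "0 0 0 0 0 0 2" --pt "0 0 0 0 0 0 2"

```text
time_s: 13.2
ee_pos: [0.5201, 0.1388, 0.1454]
tool_rot: [2.266, 2.053, 0.115]
force: [5.8, -0.5, 1.5]
opening: 0.0107
```

```bash
python3 - <<'E'
from h import *
lipnow(); st()
E
```

```text
t 13.2 lip dx -9.2 dy 0.8 z 55.1 yaw -5.66 pitch 6.36 F tester [5.8 0.  1.5] op 0.0107
13.2 ee [0.5201 0.1388 0.1454] rot [2.2662 2.0527 0.1151] F [ 5.75 -0.54  1.5 ] T [-0.175 -1.111 -0.029] op 0.0107
```

Call:
jog_arm --pt "0 0.034 0.032 1.25 0 0 2" --pt "0 0 0 0 0 0 2" --pt "0 0 0 0 0 0 2"

```text
time_s: 13.5
ee_pos: [0.5219, 0.1387, 0.1442]
tool_rot: [2.279, 2.064, 0.093]
force: [4.4, -0.9, 4.2]
opening: 0.0108
```

```bash
python3 - <<'E'
from h import *
lipnow(); st(); c=wrist('w9')
cv2.imwrite('pics/w9b.png',cv2.resize(c['image'][60:300,80:480],(800,480),interpolation=cv2.INTER_CUBIC))
E
```

```text
t 13.5 lip dx -9.4 dy 0.8 z 55.2 yaw -5.66 pitch 5.11 F tester [ 4.4 -0.5  4.2] op 0.0108
13.5 ee [0.5219 0.1387 0.1442] rot [2.2789 2.0641 0.0932] F [ 4.36 -0.95  4.18] T [-0.116 -1.096 -0.085] op 0.0108
```

View pics/w9b.png

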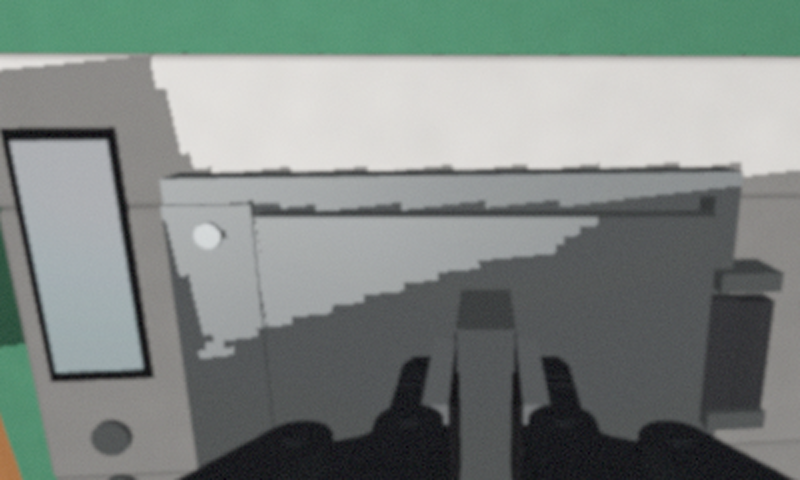

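Call:
jog_arm --pt "0 0.034 0.032 1.25 0 0 2" --pt "0 0 0 0 0 0 2" --pt "0 0 0 0 0 0 2"

```text
time_s: 13.85
ee_pos: [0.5235, 0.1385, 0.1423]
tool_rot: [2.292, 2.076, 0.071]
force: [4.8, -1.2, 3.6]
opening: 0.0109
```

```bash
python3 - <<'E'
from h import *
lipnow(); st()
E
```

```text
t 13.85 lip dx -9.7 dy 0.9 z 54.6 yaw -5.66 pitch 3.83 F tester [ 4.9 -0.7  3.6] op 0.0109
13.85 ee [0.5235 0.1385 0.1423] rot [2.2916 2.0759 0.0706] F [ 4.82 -1.16  3.57] T [-0.11  -1.107 -0.012] op 0.0109
```

Call:
jog_arm --pt "0 0.034 0.032 1.25 0 0 2" --pt "0 0 0 0 0 0 2" --pt "0 0 0 0 0 0 2"

```text
time_s: 14.15
ee_pos: [0.5233, 0.1384, 0.14]
tool_rot: [2.306, 2.089, 0.043]
force: [3.1, -0.1, 4.9]
opening: 0.0111
```

```bash
python3 - <<'E'
from h import *
lipnow(); st()
E
```

```text
t 14.15 lip dx -12.2 dy 0.7 z 54.0 yaw -5.64 pitch 2.32 F tester [3.1 0.2 4.9] op 0.0111
14.15 ee [0.5233 0.1384 0.14  ] rot [2.3059 2.0895 0.0433] F [ 3.07 -0.12  4.86] T [ 0.016 -0.239 -0.005] op 0.0111
```

```bash
python3 - <<'E'
from h import *
lipnow(); c=wrist('w10')
cv2.imwrite('pics/w10b.png',cv2.resize(c['image'][60:300,80:480],(800,480),interpolation=cv2.INTER_CUBIC))
d=cam('scene','s10'); cv2.imwrite('pics/s10b.png',cv2.resize(d['image'][170:290,310:440],None,fx=5,fy=5,interpolation=cv2.INTER_CUBIC))
E
```

```text
t 14.15 lip dx -12.2 dy 0.7 z 54.0 yaw -5.64 pitch 2.32 F tester [3.1 0.2 4.9] op 0.0111
```

View pics/w10b.png

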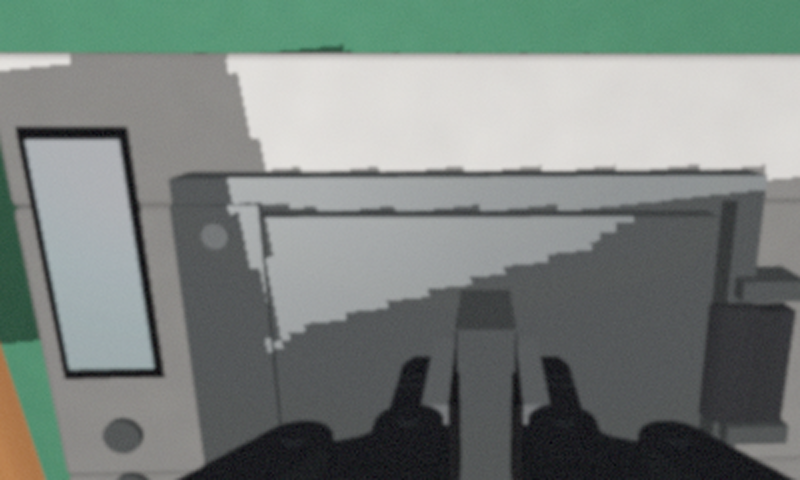

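View pics/s10b.png

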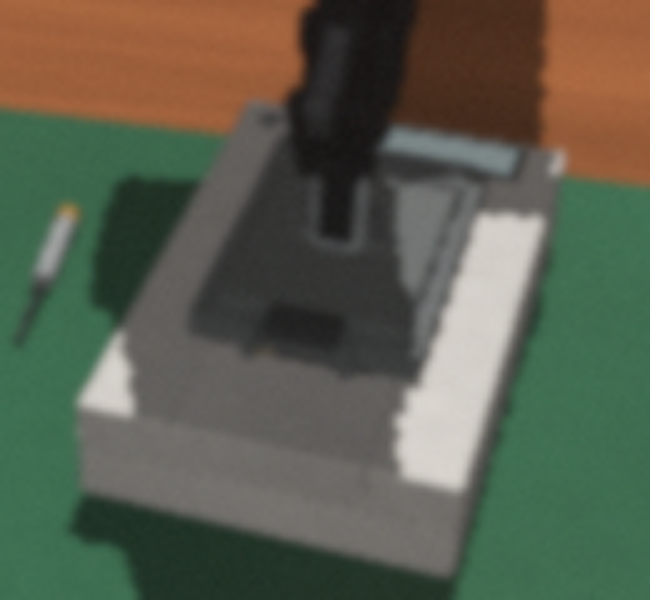

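Call:
jog_arm --pt "0 0.036 0.028 1.25 0 0 2" --pt "0 0 0 0 0 0 2" --pt "0 0 0 0 0 0 2"

```text
time_s: 14.55
ee_pos: [0.5247, 0.1382, 0.1385]
tool_rot: [2.319, 2.101, 0.019]
force: [0.9, -0.3, 6.3]
opening: 0.0111
```

```bash
python3 - <<'E'
from h import *
lipnow(); st()
E
```

```text
t 14.55 lip dx -12.8 dy 0.6 z 53.9 yaw -5.64 pitch 0.98 F tester [ 1.  -0.2  6.3] op 0.0111
14.55 ee [0.5247 0.1382 0.1385] rot [2.3188 2.1013 0.0188] F [ 0.94 -0.26  6.27] T [0.08  0.271 0.035] op 0.0111
```

Call:
jog_arm --pt "0 0.036 0.028 1.25 0 0 2" --pt "0 0 0 0 0 0 2" --pt "0 0 0 0 0 0 2"

```text
time_s: 14.85
ee_pos: [0.5261, 0.1381, 0.138]
tool_rot: [-2.325, -2.107, 0.005]
force: [-3.8, 0.6, 12.0]
opening: 0.0108
```

```bash
python3 - <<'E'
from h import *
lipnow(); st(); c=wrist('w11')
cv2.imwrite('pics/w11b.png',cv2.resize(c['image'][60:300,80:480],(800,480),interpolation=cv2.INTER_CUBIC))
E
```

```text
t 14.85 lip dx -13.2 dy 0.6 z 54.9 yaw -5.63 pitch -0.29 F tester [-3.9  0.2 12. ] op 0.0108
14.85 ee [0.5261 0.1381 0.138 ] rot [-2.3248 -2.107   0.0048] F [-3.82  0.57 12.03] T [-0.07   0.411 -0.024] op 0.0108
```

View pics/w11b.png

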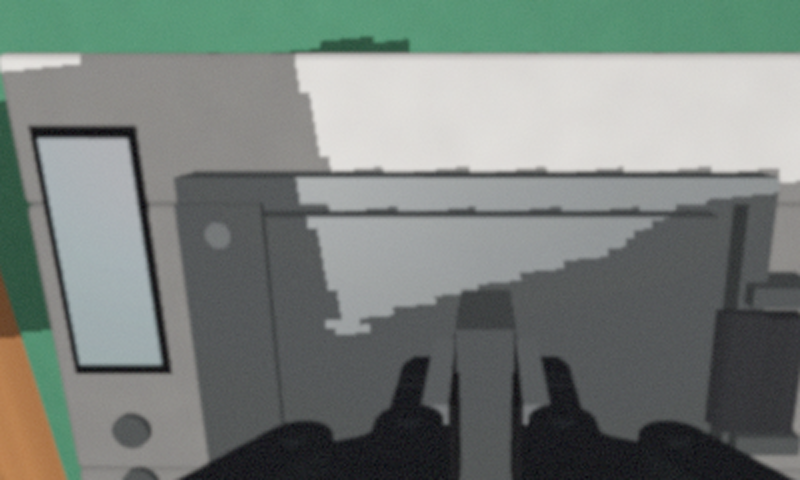

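```bash
python3 - <<'E'
from h import *
c=pickle.load(open('pics/w11.pkl','rb'))
im=c['image']
cv2.imwrite('pics/w11r.png',cv2.resize(im[150:290,400:500],None,fx=4,fy=4,interpolation=cv2.INTER_CUBIC)*1)
cv2.imwrite('pics/w11f.png',cv2.convertScaleAbs(cv2.resize(im[140:290,150:270],None,fx=4,fy=4,interpolation=cv2.INTER_CUBIC),alpha=1.5))
a=cv2.convertScaleAbs(cv2.imread('pics/w11r.png'),alpha=1.8)
cv2.imwrite('pics/w11fr.png',np.hstack([cv2.imread('pics/w11f.png')[:560],a]))
T=c['T']
for n,p in dict(rearL=(1.7+38,54.4,75.5),frontL=(39.7,-55.6,75.5),rearM=(1.7,54.4,75.5),rib=(21.7,-6.6,49.5),rib2=(21.7,5.4,49.5)).items():
    P=T@np.array([p[0]/1e3,p[1]/1e3,p[2]/1e3,1]); print(n,np.round(proj(c,P[:3]),1))
E
```

```text
rearL [439.6 166.4]
frontL [205.8 166.5]
rearM [432.  240.7]
rib [308.  222.5]
rib2 [337.5 222.5]
```

View pics/w11fr.png

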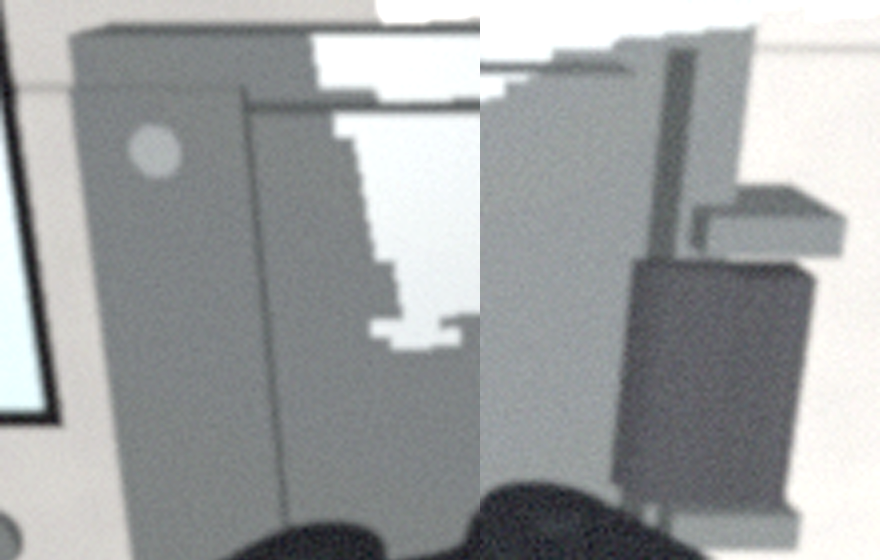

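Call:
jog_arm --pt "0 0 -0.03 0 0 0 12" --pt "0 0 0 0 0 0 18" --pt "0 0 0 0 0 0 30" --pt "0 0 0 0 0 0 36" --pt "0 0 0 0 0 0 36" --pt "0 0 0 0 0 0 36"

```text
time_s: 15.5
ee_pos: [0.5276, 0.1378, 0.1386]
tool_rot: [-2.327, -2.108, 0.002]
force: [0.2, -0.7, 0.3]
opening: 0.0362
```

Call:
jog_arm --pt "0 0 -0.2 0 0 0 36" --pt "0 0 -0.5 0 0 0 36" --pt "0 0 -0.8 0 0 0 36" --pt "0 0 -0.8 0 0 0 36" --pt "-0.6 0 0 0 0 0 36" --pt "-0.8 0 0 0 0 0 36" --pt "0 0 0 0 0 0 36" --pt "0 0 0 0 0 0 36"

```text
time_s: 16.3
ee_pos: [0.5212, 0.0676, 0.2546]
tool_rot: [-2.329, -2.106, -0.0]
force: [-0.5, 0.4, -0.1]
opening: 0.0357
```

```bash
python3 - <<'E'
from h import *
lipnow(); st(); c=wrist('w12')
cv2.imwrite('pics/w12b.png',cv2.resize(c['image'][0:300,120:520],(800,600),interpolation=cv2.INTER_CUBIC))
E
```

```text
t 16.3 lip dx -10.8 dy -69.9 z 171.1 yaw -5.76 pitch -0.05 F tester [-0.5  0.4 -0.1] op 0.0357
16.3 ee [0.5212 0.0676 0.2546] rot [-2.3292e+00 -2.1062e+00 -1.0000e-04] F [-0.48  0.42 -0.05] T [ 0.043  0.03  -0.002] op 0.0357
```

View pics/w12b.png

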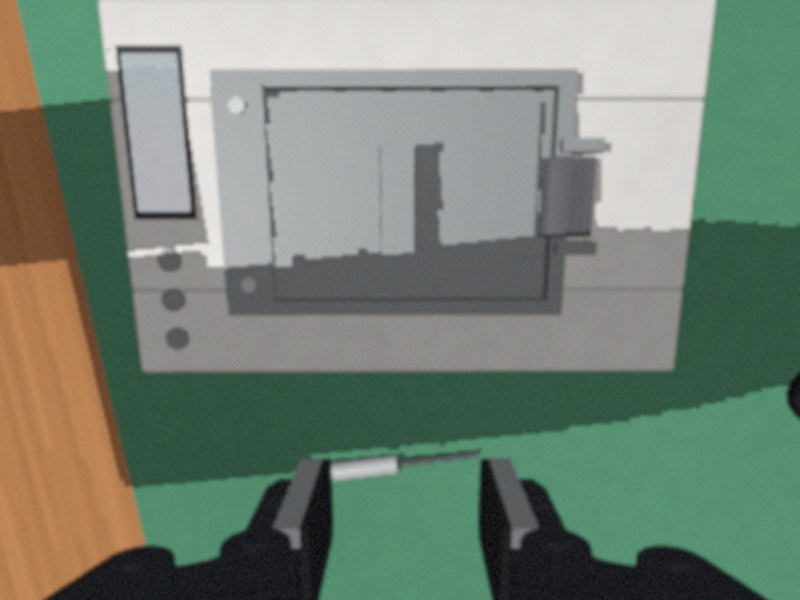

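```bash
python3 - <<'E'
from h import *
c=pickle.load(open('pics/w12.pkl','rb')); b=pickle.load(open('pics/w5.pkl','rb'))
a=cv2.convertScaleAbs(cv2.resize(c['image'][30:160,360:440],None,fx=4.6,fy=4.6,interpolation=cv2.INTER_CUBIC),alpha=1.4)
d=cv2.convertScaleAbs(cv2.resize(b['image'][0:130,350:430],None,fx=4.6,fy=4.6,interpolation=cv2.INTER_CUBIC),alpha=1.4)
cv2.imwrite('pics/cmp12.png',np.hstack([a,d]))
g=lambda u,v,z: ray(c,120+u/2,v/2,z)
for n,q in dict(barF=(263,86,.0635),barN=(275,299,.0635),wallF=(557,88,.062),wallN=(547,299,.062),ribL=(380,200,.087),ribR=(414,200,.087)).items(): print(n,np.round(g(*q),4))
E
```

```text
barF [0.4778 0.1853 0.0635]
barN [0.4697 0.1043 0.0635]
wallF [0.5898 0.1735 0.062 ]
wallN [0.5827 0.0926 0.062 ]
ribL [0.5185 0.1389 0.087 ]
ribR [0.5308 0.1377 0.087 ]
```

View pics/cmp12.png

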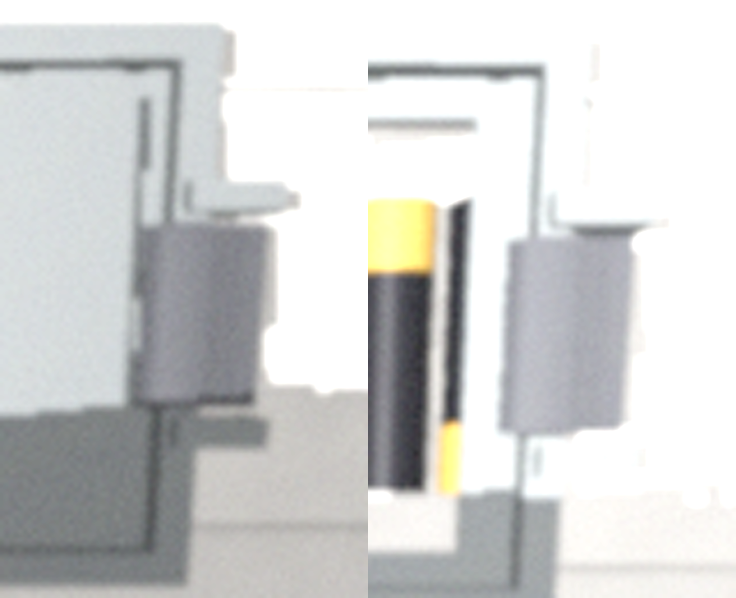

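```bash
python3 - <<'E'
from h import *
delta([.58,.085,.19])
E
```

```text
shift [0.45  1.138 1.286]
```

Call:
jog_arm --pt "0.2 0.6 0.4 0 0 0 36" --pt "0.25 0.54 0.4 0 0 0 36" --pt "0 0 0.5 0 0 0 36" --pt "0 0 0 0 0 0 36" --pt "0 0 0 0 0 0 36"

```text
time_s: 16.85
ee_pos: [0.5791, 0.0858, 0.1882]
tool_rot: [-2.325, -2.108, 0.004]
force: [-1.1, -0.6, 0.9]
opening: 0.0362
```

```bash
python3 - <<'E'
from h import *
lipnow(); c=wrist('w13')
cv2.imwrite('pics/w13b.png',cv2.resize(c['image'][50:250,200:440],(720,600),interpolation=cv2.INTER_CUBIC))
E
```

```text
t 16.85 lip dx 44.7 dy -46.3 z 105.0 yaw -5.58 pitch -0.25 F tester [-1.  -0.7  0.9] op 0.0362
```

View pics/w13b.png

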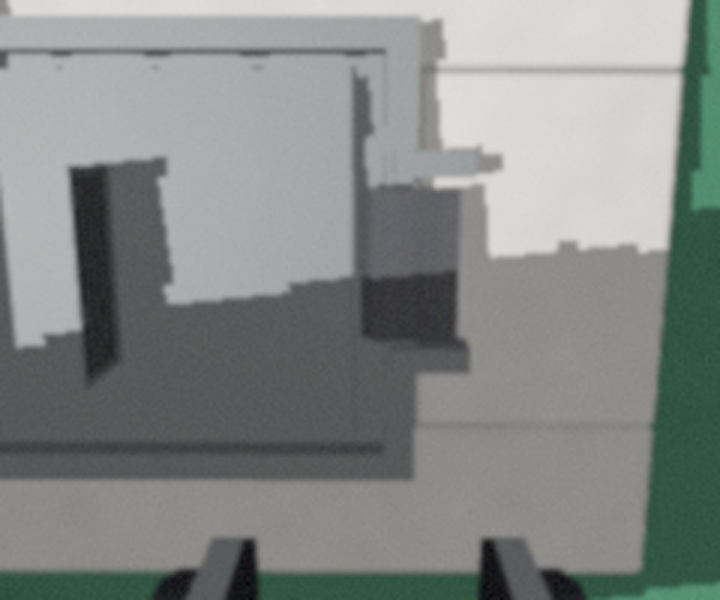

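View pics/w13.png

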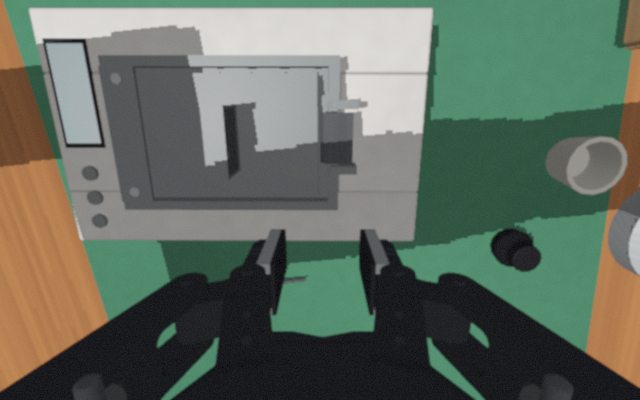

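The cover lies flat but isn't latched. The plate's rear edge is at crop x = 353 and the catch front at x = 360, with a gap of about 6.5 mm to the rear wall where 3 mm is right. Once it was nearly flat, the catch spring pushed the 8 mm plate about 3.5 mm under the bar, which leaves an 8.5 mm gap. I'll grip the rib again and slide the cover back to its seat, with its rear under the catch.

```bash
python3 - <<'E'
from h import *
delta([.5255,.138,.1886],YAW)
E
```

```text
shift [ 0.938 -1.183  0.017]
turn [-0.11 -0.02  0.05]
```

Call:
jog_arm --pt "0.47 -0.59 0 0 0 0 36" --pt "0.47 -0.59 0 0 0 0 36" --pt "0 0 0 0 0 0 36" --pt "0 0 0.5 0 0 0 36" --pt "0 0 0.3 0 0 0 36" --pt "0 0 0 0 0 0 36" --pt "0 0 0 0 0 0 36"

```text
time_s: 17.6
ee_pos: [0.5265, 0.1374, 0.1501]
tool_rot: [-2.328, -2.109, -0.001]
force: [0.8, -0.5, 0.7]
opening: 0.036
```

```bash
python3 - <<'E'
from h import *
lipnow(); st(); delta([.5255,.138,.1395],YAW); c=wrist('w14')
cv2.imwrite('pics/w14b.png',cv2.resize(c['image'][60:300,80:480],(800,480),interpolation=cv2.INTER_CUBIC))
E
```

```text
t 17.6 lip dx -12.4 dy 0.0 z 66.6 yaw -5.66 pitch -0.00 F tester [ 0.9 -0.5  0.7] op 0.036
17.6 ee [0.5265 0.1374 0.1501] rot [-2.3281e+00 -2.1087e+00 -6.0000e-04] F [ 0.8  -0.54  0.65] T [ 0.018  0.006 -0.015] op 0.036
shift [ 0.009 -0.021  0.212]
turn [-0.   -0.04 -0.01]
```

View pics/w14b.png

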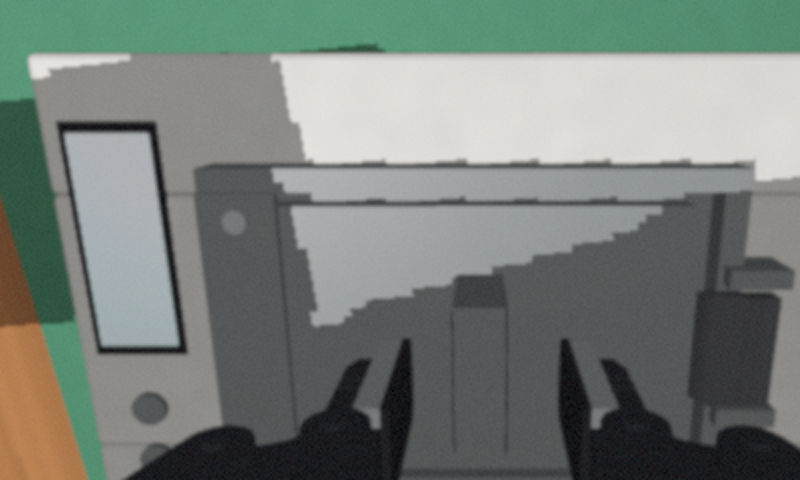

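Call:
jog_arm --pt "0 -0.02 0.1 0 0 0 36" --pt "0 0 0.1 0 0 0 30" --pt "0 0 0 0 0 0 20" --pt "0 0 0 0 0 0 5" --pt "0 0 0 0 0 0 2" --pt "0 0 0 0 0 0 2" --pt "0 0 0 0 0 0 2"

```text
time_s: 18.35
ee_pos: [0.5247, 0.1376, 0.1388]
tool_rot: [-2.327, -2.108, 0.002]
force: [0.5, -0.4, -0.2]
opening: 0.0108
```

```bash
python3 - <<'E'
from h import *
lipnow(); st()
E
```

```text
t 18.35 lip dx -14.3 dy -0.1 z 55.5 yaw -5.65 pitch -0.11 F tester [ 0.6 -0.4 -0.2] op 0.0108
18.35 ee [0.5247 0.1376 0.1388] rot [-2.3272e+00 -2.1082e+00  1.7000e-03] F [ 0.53 -0.42 -0.17] T [ 0.026 -0.032 -0.01 ] op 0.0108
```

Call:
jog_arm --pt "0 0.02 0 0 0 0 2" --pt "0 0.02 0 0 0 0 2" --pt "0 0 0 0 0 0 2" --pt "0 0 0 0 0 0 2"

```text
time_s: 18.75
ee_pos: [0.527, 0.1374, 0.1388]
tool_rot: [-2.327, -2.108, 0.001]
force: [0.7, -0.3, -0.7]
opening: 0.0112
```

Call:
jog_arm --pt "0 0.02 0 0 0 0 2" --pt "0 0.02 0 0 0 0 2" --pt "0 0 0 0 0 0 2" --pt "0 0 0 0 0 0 2"

```text
time_s: 19.15
ee_pos: [0.5289, 0.1372, 0.1389]
tool_rot: [-2.327, -2.108, 0.001]
force: [0.8, -0.4, -0.9]
opening: 0.011
```

```bash
python3 - <<'E'
from h import *
lipnow(); c=wrist('w15')
cv2.imwrite('pics/w15b.png',cv2.resize(c['image'][60:300,80:480],(800,480),interpolation=cv2.INTER_CUBIC))
E
```

```text
t 19.15 lip dx -10.1 dy -0.0 z 55.5 yaw -5.65 pitch -0.09 F tester [ 0.8 -0.3 -0.9] op 0.011
```

View pics/w15b.png

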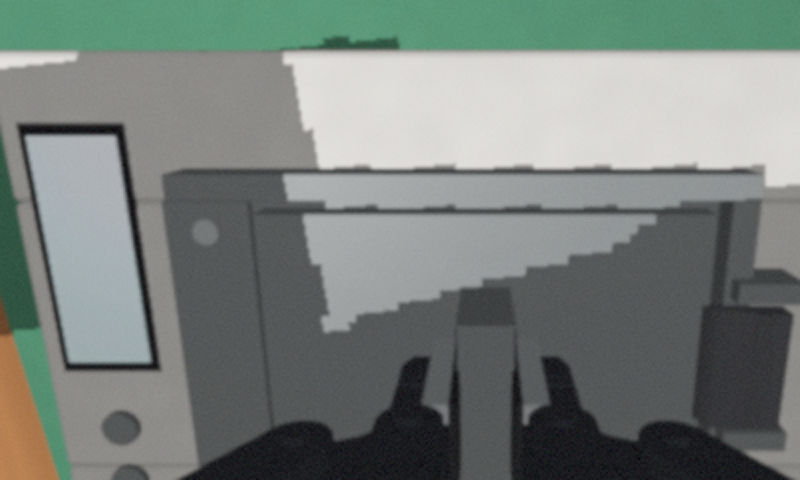

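Call:
jog_arm --pt "0 0 0 0 0 0 14" --pt "0 0 0 0 0 0 20" --pt "0 0 0 0 0 0 36" --pt "0 0 0 0 0 0 36" --pt "0 0 0 0 0 0 36" --pt "0 0 -0.3 0 0 0 36" --pt "0 0 -0.7 0 0 0 36" --pt "0 0 0 0 0 0 36"

```text
time_s: 20.0
ee_pos: [0.532, 0.1376, 0.1933]
tool_rot: [2.326, 2.107, 0.01]
force: [1.2, -0.0, -0.3]
opening: 0.0362
```

Call:
jog_arm --pt "-0.47 0.58 0 0 0 0 36" --pt "-0.47 0.58 0 0 0 0 36" --pt "0 0 0 0 0 0 36" --pt "0 0 0 0 0 0 36"

```text
time_s: 20.4
ee_pos: [0.5821, 0.0842, 0.1883]
tool_rot: [-2.328, -2.106, 0.002]
force: [1.0, 0.8, -1.4]
opening: 0.0359
```

```bash
python3 - <<'E'
from h import *
lipnow(); c=wrist('w16')
cv2.imwrite('pics/w16b.png',cv2.resize(c['image'][50:250,200:440],(720,600),interpolation=cv2.INTER_CUBIC))
E
```

```text
t 20.4 lip dx 48.0 dy -47.4 z 105.0 yaw -5.73 pitch -0.15 F tester [ 0.9  0.9 -1.4] op 0.0359
```

View pics/w16b.png

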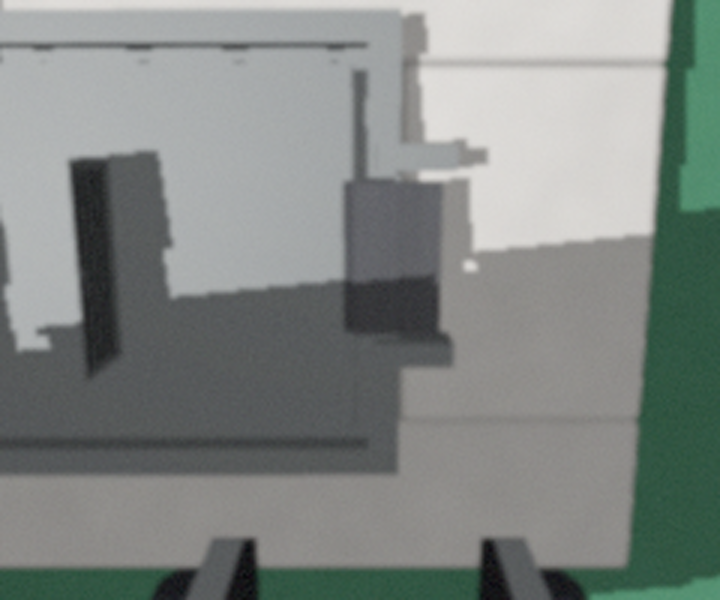

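The plate's rear edge is now at x = 353 and the catch front at x = 345, so they overlap by about 2 mm. The wall gap is about 3 mm, which is the intended seat. I'll back away and check the whole scene.

Call:
jog_arm --pt "-0.3 0 -0.6 0 0 0 36" --pt "-0.6 0 -0.8 0 0 0 36" --pt "-0.6 -0.3 -0.8 0 0 0 36" --pt "-0.6 -0.6 -0.2 0 0 0 36" --pt "-0.6 -0.6 0 0 0 0 36" --pt "-0.6 -0.6 0 0 0 0 36" --pt "0 -0.6 0 0 0 0 36" --pt "0 0 0 0 0 0 36"

```text
time_s: 21.25
ee_pos: [0.4277, -0.0639, 0.3063]
tool_rot: [-2.325, -2.105, 0.005]
force: [-0.1, -0.2, -0.5]
opening: 0.0364
```

```bash
python3 - <<'E'
from h import *
st(); c=cam('top','t17'); b=cv2.imread('pics/top0.png')
cv2.imwrite('pics/t17b.png',np.hstack([cv2.resize(c['image'][90:280,150:340],None,fx=2.1,fy=2.1),cv2.resize(c['image'][90:280,320:500],None,fx=2.1,fy=2.1)]))
d=cam('scene','s17'); cv2.imwrite('pics/s17b.png',cv2.resize(d['image'][170:290,310:440],None,fx=5,fy=5,interpolation=cv2.INTER_CUBIC))
E
```

```text
21.25 ee [ 0.4277 -0.0639  0.3063] rot [-2.3253 -2.1047  0.0048] F [-0.09 -0.25 -0.52] T [ 0.015 -0.081  0.04 ] op 0.0364
```

View pics/t17b.png

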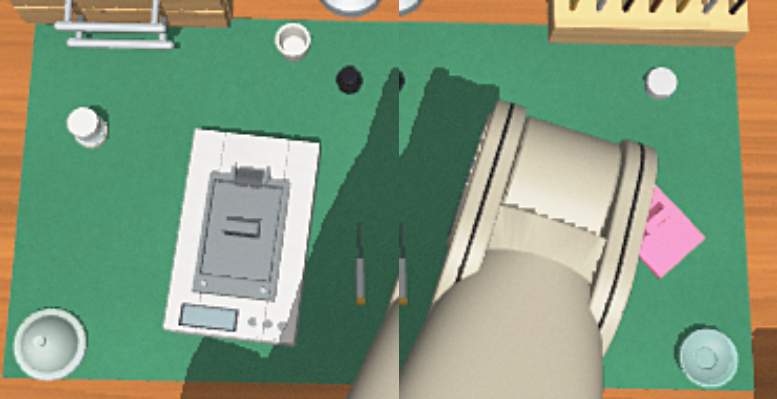

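View pics/s17b.png

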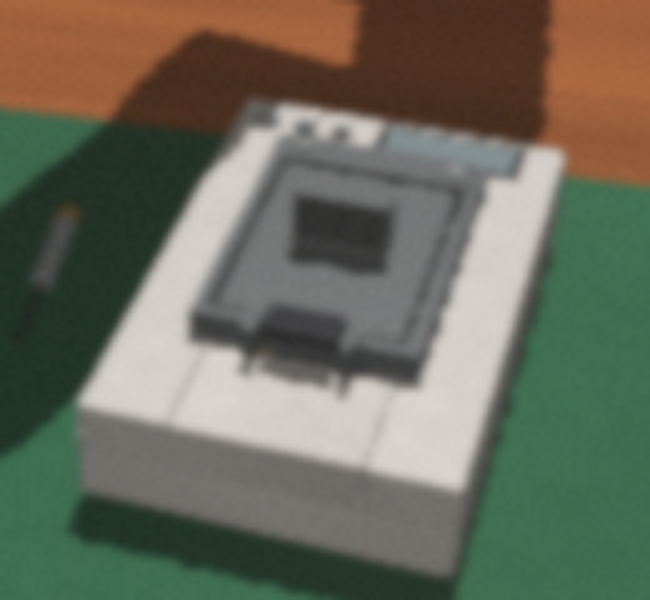

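The cover lies flat with the catch over its rear, and the other things on the mat that are in view haven't moved. I'm handing the job in.

```bash
python3 - <<'E'
from station import robot
print(robot.close_job())
E
```

```text
the job is handed in; nothing more can be done
None
```

The cover is on: it lies flat with its lip under the bar and its rear edge under the catch. The last step was a short slide back under the catch rather than a clean snap.

- **Swing down:** I hooked the lip under the bar and felt the plate meet it at about 5–6 N. Then I swung the rear down past the catch, with readings up to about 12 N.
- **Fault found:** After I let go, the first check showed the cover flat but about 3.5 mm too far forward. Once nearly flat it had slipped under the bar, and its rear was just short of the catch.
- **Fix:** I gripped the rib again and slid the cover straight back about 4 mm, under 2 N. The catch must have been pushed back during the first swing, but I inferred that from the geometry and forces rather than seeing it.

**Last checks:** The rear gap is about 3 mm, as it should be, and the catch overlaps the rear edge by about 2 mm. I did not test the catch with a pull. One close view during the swing had suggested the cover was already latched, which the later views disproved.

Everything on the mat that I could see in the last top view had not moved. The arm hid part of the view beside the pink look-alike, and the red look-alike was outside the pictures I checked at the end. The gripper was clear at hand-in, about 21 s in.

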